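# Unplug the tuning module, lay it in the setting cradle and set its dial to the red flag

### The arm

A 6-joint arm with a two-finger parallel gripper is mounted at the origin on a cart in front of the work surface, level with it; the furniture and walls round the work are solid. World frame = base frame: x ahead of the robot, y to its left, z up, the work surface at z = 0. Lengths are in m, angles in rad, forces in N, time in s.
With the tool pointing down it reaches from about 0.325 to 1 m from the base axis. Payload 5.1 kg.
Tool frame: the origin (TCP) lies at the very end of the fingers, on their centre line; the grasp point (between the pads) lies 19 mm behind it; z points along the fingers, y is the line along which they close (so a half turn about z gives the same grasp; the last joint's range is limited). The gripper opens to 85 mm and grips with 20 to 120 N. Pads are 22 mm wide; open, the fingers measure 114 mm over their backs; the gripper's body (76 mm by 85 mm) begins 54 mm behind the grasp point. The pads swing forward as they close: fully open they stand 13 mm farther back than shut.
Start: joints at [-1.42, 0.124, 1.65, -0, 1.367, -0.083], TCP at [0.151, -0.632, 0.231] pointing down, gripper open.
Joint ranges: [-2.61, 2.61], [-1.02, 2.33], [0.03, 2.71], [-1.35, 4.49], [0.32, 2.68], [-2.91, 2.91]. Speed limits (rad/s): [2.57, 2.57, 3.14, 3.14, 3.14, 3.14].

### API

Orientations are given as a unit quaternion [x, y, z, w].
In Python, from bench import robot gives the robot as it stands. The module is installed in compiled form; this text tells all that it offers.
- The arm moves only by the shell command python3 -m inch 'ROWS' [FORCE]. ROWS is text: rows parted by semicolons, each of 7 numbers parted by spaces: the shift along the tool's x, y, z in m, then the turn, a rotation vector about the tool's x, y, z in rad, then the finger opening in m, from 0 to 0.0854. A call has 1 to 8 rows; each row shifts and turns the commanded pose from where the row before left it, along the tool's axes as they then stand; what a row does not reach is not made up. A row lasts 1/10 s, in which the tool goes at most 50 mm and 8.59 degrees, less where a joint would pass 70% of its speed; a pose out of reach is approached as far as the arm can. A call with a gripper value outside its range is refused whole. The fingers move at their own pace and stop on an object; FORCE is the grip in N (left out, the last holds). Time passes only in rows, so rows that do not move let the fingers close. It gives the time, the measured TCP pose, the force, the opening and the grip force at its end, in the units of the state.
- robot.get_obs(): the state, without advancing time (a new reading comes with each control period).
- robot.camera(name): name is "scene" or "top" or "wrist"; returns the picture (400x640x3 uint8, red, green, blue); there is no depth.
- robot.camera_model(name): a dict with "fx", "fy", "cx", "cy" (pixels), "rvec" (rotation vector, rad) and "tvec" (3), from world to camera coordinates, as OpenCV has them; the wrist camera has in their place "hand_eye" (4x4, takes a point from camera to tool coordinates, whose origin is the TCP and whose axes are the flange's). Camera axes: x right, y down, z forward; pixel columns grow to the right and rows downward; lengths in m; the calibration is good to about 2 mm. A picture is of the moment at which its call begins: read the wrist's pose just before it. camera_model takes no time and is no camera call.
- robot.sign_off(): hands the job in; it is judged then, once.
Trained networks look in the newest picture that a camera, given by its name, has taken for a name from the list of things; names that differ only in an ending like _2 or _b are one class to them, and where a whole thing is asked for, a point or a joint stands for the part that bears it (a point fixed in the world has none). Each returns a list of dicts, best first, with "confidence" (0 to 1); they miss things now and then, are a little off and sometimes report something else, mostly with a low value. They report only what shows in the picture. A call takes as long as a camera call. They do not tell look-alikes from the thing itself.
- robot.spot_in(camera, label): "box" ([left, top, right, bottom] as shares, 0 to 1, of the picture: columns of its width, rows of its height, round what is visible of it).
- robot.regions_of(camera, label): "mask" (400x640 bool, what is visible of it) and "box" ([left, top, right, bottom] as shares, 0 to 1, of the picture: columns of its width, rows of its height, round what is visible of it).
The state is a dict: "time": time; "qpos": joint angles; "qvel": joint speeds; "joint_torque": joint torques, N m; "tcp_pos": TCP position; "tcp_rot": TCP orientation; "contact_force": force on the tool from outside, world axes, zero at the start; "torque": the same for the moment, N m; "finger_gap": finger opening in m; "grip_force": force on a finger pad.
Only numpy, scipy, OpenCV 4.12 (cv2) and the standard library are available. Lean on these libraries where they do the work, as an engineer would, in place of code of your own. Each camera call takes 0.05 s, during which the arm holds its last target. There are 200 camera calls.

### The job

Pull the grey plug-in tuning module out of its sloping blue dock against the sprung catch, and lay it down, without dropping it, in the yellow-walled cradle: flat, dial up, its black plug end at the yellow end stop. Once it lies there released, take it by the dial and turn the dial until its white pointer line stands at the red flag, then let go. Leave the other things on the bench where they are.

Things in the scene. Friction and masses are not known exactly. Their poses are not given: they have to be found in the camera images.
- module: grey box with black plug end and a dial on top, 0.35 to 0.6 kg. Origin: centre of underside, below the dial axis; x to the plug end, z out of the dial face. Box x -65..35 mm, y -28..28, z 0..40; plug x 35..65, 36 wide, z 6..34, side notches. Starts in the dock, sloping 35 degrees, plug down and away from the robot, dial face up; pulls straight out along its -x. Ends level in the cradle
- module_grip (a point): point inside the module's tail at (-40, 0, 20) mm of its frame: midway between the two bare side faces, 56 mm apart along y, a good place to pinch it, clear of dial, dock and cradle walls
- module_nose (a point): centre of the plug's end face, at (65, 0, 20) mm of the module's frame
- dock: fixed blue dock, base 130 x 100 mm, socket up to 90 mm high; origin: centre of its underside; x points away from the side on which the module comes out. An aluminium tongue, 32 wide, supports the module's underside from module x = -20 mm forward; the tail stands free
- dock_socket (a point): where module_nose is while the module is plugged in fully. The plug is 30 mm deep in; two sprung rollers hold its notches: the pull peaks at 10 to 25 N after about 5 mm, then drags less until the plug end has passed them (some 25 mm)
- cradle: fixed cradle, base 156 x 84 x 6 mm; origin: centre of underside, z up. Grey riser 40 wide, x -60..60 mm, top at z = 30, carries the module. Yellow side walls 62 apart inside, x -6..34, up to z = 44; yellow end stop at the +x end, face at x = 69, up to z = 54. From x = -6 to -60 there are no walls: fingers fit beside the module
- cradle_seat (a point): middle of the riser's top, at (0, 0, 30) mm of the cradle: the module's origin belongs here, with module x along cradle x (3 mm of play each side, 4 mm to the end stop)
- cradle_nose (a point): where module_nose is when the module lies in the cradle properly
- dial (a joint): angle of the dial (rad), positive anticlockwise seen from above its face; at 0 the white pointer line points to the plug end (module +x). Stops at -2.5 and 2.5; stays where it is left, friction torque about 0.05 N m
- flag (a joint): angle of the red flag on the dial's scale (rad), counted like the dial: the dial is set when both are equal. It cannot be moved by touch. The dial always starts 1.2 to 2.6 rad clockwise of it
- dial_grip (a point): on the dial's axis, 13 mm above the module's top face. The dial is a round dark ribbed knob, 38 mm diameter, 26 mm high, with a white line on top from centre to rim
- pointer (a point): point on the dial's pointer line, carried out to 24 mm from the axis, 2 mm above the module's face
- flag_mark (a point): the red flag, 24 mm from the dial's axis, 2 mm above the module's face
- multimeter: hand multimeter lying face up, 148 x 78 x 43 mm, bystander; origin: centre of underside
- tip_cleaner: round brass-wool tip cleaner, 86 mm diameter, 41 high, bystander; origin: centre of underside
- flux_bottle: white plastic bottle with black cap, 36 mm diameter, 98 high, bystander; origin: centre of underside
- side_cutters: side cutters with green handles lying flat, 39 x 152 x 11 mm, bystander; origin: centre of underside
- screwdriver_red: red-handled screwdriver, 165 mm long, bystander; origin: centre of underside
Things that resemble listed ones, but are neither listed nor needed, are in the scene too. Leave any green look-alike of the cradle alone.

How it is judged:
By the outcome, as a careful person would: the job done as asked, in the order asked, and still so for the second after the job is handed in, with the robot touching nothing.
It also fails if it takes over 64 s, if anything falls off the work surface, if the arm or the gripper's body presses on something with over 40 N, if the wrist force passes 120 N, or if a joint passes its speed limit or range.

## Working session

There is one attempt and no reset: what is moved stays moved. The work goes in short steps, Python scripts to look and compute and a shell command to move; the robot and the scene stay as the last step left them, time stands still between calls to the robot, and variables do not carry over. Pictures are saved under pics/ and viewed, at most 10 in all, crops included, and the job is handed in when it is done.

```bash
mkdir -p pics; ls; cat > h.py <<'E'
import numpy as np, cv2
from scipy.spatial.transform import Rotation as R
from bench import robot
def cam(name, obs=None):
    m=robot.camera_model(name); K=np.array([[m['fx'],0,m['cx']],[0,m['fy'],m['cy']],[0,0,1]])
    if 'hand_eye' in m:
        T=np.eye(4);T[:3,:3]=R.from_quat(obs['tcp_rot']).as_matrix();T[:3,3]=obs['tcp_pos']
        W=np.linalg.inv(T@np.array(m['hand_eye']))
    else:
        W=np.eye(4);W[:3,:3]=R.from_rotvec(np.ravel(m['rvec'])).as_matrix();W[:3,3]=np.ravel(m['tvec'])
    return K,W
def proj(K,W,P):
    p=(W[:3,:3]@np.atleast_2d(P).T).T+W[:3,3]; q=(K@p.T).T; return q[:,:2]/q[:,2:]
def ray(K,W,uv):
    d=W[:3,:3].T@np.linalg.inv(K)@np.array([uv[0],uv[1],1.]); return -W[:3,:3].T@W[:3,3], d/np.linalg.norm(d)
def onz(K,W,uv,z):
    o,d=ray(K,W,uv); return o+d*(z-o[2])/d[2]
def tri(rays):
    A=sum(np.eye(3)-np.outer(d,d) for o,d in rays); b=sum((np.eye(3)-np.outer(d,d))@o for o,d in rays)
    return np.linalg.solve(A,b)
def snap(name,fn):
    o=robot.get_obs(); im=robot.camera(name); cv2.imwrite('pics/'+fn,cv2.cvtColor(im,cv2.COLOR_RGB2BGR)); return im,o
def show():
    o=robot.get_obs(); print({k:np.round(o[k],4).tolist() for k in ('time','qpos','tcp_pos','tcp_rot','contact_force','finger_gap','grip_force')}); return o
E
python3 - <<'E'
from h import *
for c in ('scene','top'):
    snap(c,c+'0.png'); K,W=cam(c); print(c,K.ravel()[[0,2,4,5]],-W[:3,:3].T@W[:3,3],W[2,:3])
    for l in ('module','dock','cradle','dial'):
        for r in robot.spot_in(c,l)[:3]: print(l,round(r['confidence'],2),np.round(np.array(r['box'])*[640,400,640,400]))
a=np.vstack([cv2.imread('pics/scene0.png')]); 
print(robot.camera_model('wrist'))
show()
E
```

```text
pics
scene [492.57572898 321.73450169 492.57572898 207.05850958] [-0.09229246  0.9201981   1.1795654 ] [ 0.46263229 -0.45072264 -0.7634268 ]
module 0.85 [381. 154. 421. 186.]
module 0.47 [301. 292. 310. 334.]
dock 0.74 [363. 161. 408. 199.]
cradle 0.95 [217. 322. 289. 378.]
cradle 0.83 [306. 212. 367. 257.]
dial 0.48 [359. 161. 409. 202.]
dial 0.47 [307. 212. 365. 256.]
top [479.55641673 323.7385383  479.55641673 207.85124749] [0.27451836 0.25552802 1.78349687] [ 0.17087573  0.01643306 -0.98515554]
module 0.76 [394. 208. 414. 241.]
dock 0.82 [379. 198. 416. 232.]
cradle 0.94 [199. 234. 238. 278.]
cradle 0.62 [313. 204. 347. 252.]
cradle 0.61 [393. 213. 419. 238.]
{'fx': 302.94889677936146, 'fy': 302.94889677936146, 'cx': 321.56038531339783, 'cy': 203.94111329948072, 'hand_eye': array([[ 1.71553606e-04, -9.62674267e-01, -2.70662569e-01,
         6.81486414e-02],
       [ 9.99999353e-01, -1.39120101e-04,  1.12864087e-03,
        -4.40354687e-04],
       [-1.12416813e-03, -2.70662587e-01,  9.62673621e-01,
        -1.41880422e-01],
       [ 0.00000000e+00,  0.00000000e+00,  0.00000000e+00,
         1.00000000e+00]])}
{'time': 0.5, 'qpos': [-1.4196, 0.1238, 1.6504, 0.0, 1.3675, -0.0826], 'tcp_pos': [0.1506, -0.6323, 0.2313], 'tcp_rot': [0.9932, 0.1166, 0.0, -0.0001], 'contact_force': [-0.1223, -0.5754, -0.437], 'finger_gap': 0.0855, 'grip_force': 0.0}
```

View pics/scene0.png

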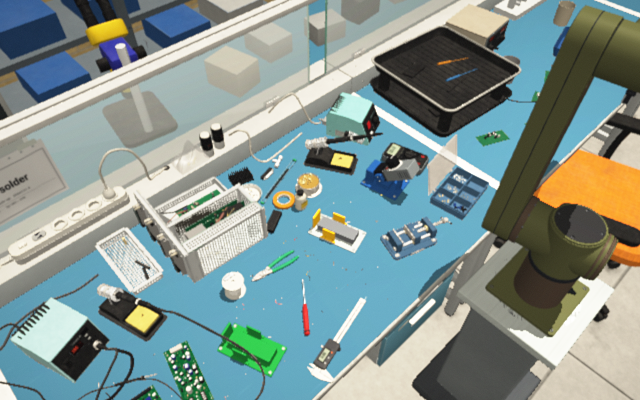

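View pics/top0.png

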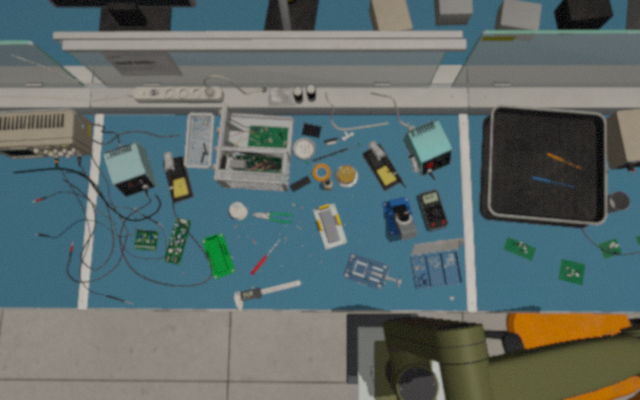

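The scene shows the blue dock with the grey module at (395,170), and at (400,217) in top. The cradle with yellow walls is at (337,232), top (330,227). The green look-alike is at (252,347), top (219,255). The things that could be mistaken for the module or dock are the multimeter (top 432,209), the blue tray (scene 458,190) and the blue vise-like part (scene 410,238). I'll check the choice in a close crop and compute rough positions.

```bash
python3 - <<'E'
from h import *
a=cv2.imread('pics/scene0.png')[140:262,300:460]; a=cv2.resize(a,None,fx=4.5,fy=4.5,interpolation=cv2.INTER_CUBIC)
cv2.imwrite('pics/crop1.png',a)
S=cam('scene');T=cam('top')
for n,s,t,z in (('dial',(408,158),(402,214),.1),('cradle',(337,232),(330,227),.03),('dock',(380,185),(397,220),0),('mm',None,(432,209),0.02)):
    print(n,onz(*T,t,z), tri([ray(*S,s),ray(*T,t)]) if s else '', onz(*S,s,z) if s else '')
E
```

```text
dial [0.5450667  0.00592466 0.1       ] [0.51508936 0.00181409 0.14965639] [ 0.52056932 -0.05310907  0.1       ]
cradle [0.50709728 0.26132889 0.03      ] [0.51210522 0.26300937 0.01032977] [0.50441671 0.27547725 0.03      ]
dock [0.53830446 0.01031512 0.        ] [0.54776381 0.01693658 0.00271547] [0.55935795 0.0207541  0.        ]
mm [ 0.57704297 -0.11761984  0.02      ]
```

View pics/crop1.png

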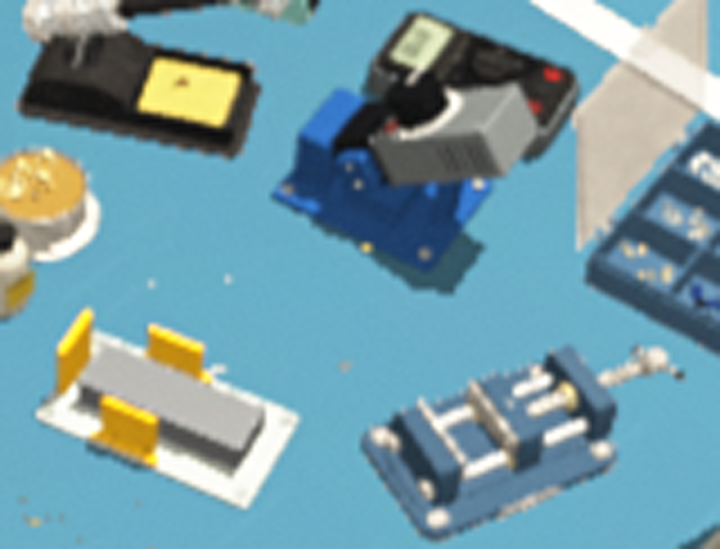

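The crop confirms the choice. The grey module with its dark dial sits in the blue dock, tail to the right towards the robot. The cradle has yellow walls, with its end stop at upper left, away from the robot. The part at lower right is only a vise. I'll move to the wrist view.

```bash
r='0.031 -0.0362 -0.0044 0 0 0 0.0854'; python3 -m inch '0.031 -0.0362 -0.006 0 0 0 0.0854; 0.031 -0.0362 -0.006 0 0 0 0.0854; 0.031 -0.0362 -0.006 0 0 0 0.0854; 0.031 -0.0362 -0.006 0 0 0 0.0854; 0.031 -0.0362 -0.006 0 0 0 0.0854; 0.031 -0.0362 -0.006 0 0 0 0.0854; 0.031 -0.0362 -0.006 0 0 0 0.0854; 0.031 -0.0362 -0.006 0 0 0 0.0854'
python3 -m inch '0.031 -0.0362 -0.003 0 0 0 0.0854; 0.031 -0.0362 -0.003 0 0 0 0.0854; 0.031 -0.0362 -0.003 0 0 0 0.0854; 0.031 -0.0362 -0.003 0 0 0 0.0854; 0.031 -0.0362 -0.003 0 0 0 0.0854; 0.031 -0.0362 -0.003 0 0 0 0.0854; 0.031 -0.0362 -0.003 0 0 0 0.0854; 0.031 -0.0362 -0.003 0 0 0 0.0854'
python3 -m inch '0 0 0 0 0 0.117 0.0854; 0 0 0 0 0 0.117 0.0854; 0 0 0 0 0 0 0.0854; 0 0 0 0 0 0 0.0854'
python3 - <<'E'
from h import *
im,o=snap('wrist','w1.png'); np.save('w1.npy',np.r_[o['tcp_pos'],o['tcp_rot']]); show()
for l in ('module','dock','cradle','dial'):
    for r in robot.spot_in('wrist',l)[:3]: print(l,round(r['confidence'],2),np.round(np.array(r['box'])*[640,400,640,400]))
E
```

```text
time: 1.3
tcp_pos: [0.3252, -0.2914, 0.2799]
tcp_rot: [0.993, 0.116, 0.0, 0.0]
contact_force: [0.7, -0.2, 0.6]
finger_gap: 0.0856
grip_force: 0.0
time: 2.1
tcp_pos: [0.4994, 0.0481, 0.3039]
tcp_rot: [0.993, 0.117, 0.001, 0.0]
contact_force: [1.0, -1.1, 0.5]
finger_gap: 0.0856
grip_force: 0.0
time: 2.5
tcp_pos: [0.4988, 0.046, 0.3034]
tcp_rot: [1.0, 0.001, 0.0, -0.0]
contact_force: [-0.5, 0.5, -0.9]
finger_gap: 0.0855
grip_force: 0.0
{'time': 2.55, 'qpos': [-0.0156, -0.2479, 1.8848, -0.0, 1.5044, 1.5538], 'tcp_pos': [0.4988, 0.0458, 0.3034], 'tcp_rot': [1.0, 0.0007, 0.0001, 0.0], 'contact_force': [0.5897, 0.3899, 0.0163], 'finger_gap': 0.0854, 'grip_force': 0.0}
module 0.77 [333. 121. 399. 215.]
dock 0.92 [305.  72. 394. 179.]
cradle 0.82 [114.  90. 221. 213.]
dial 0.87 [349. 127. 384. 165.]
dial 0.21 [  0. 210.  42. 274.]
```

View pics/w1.png

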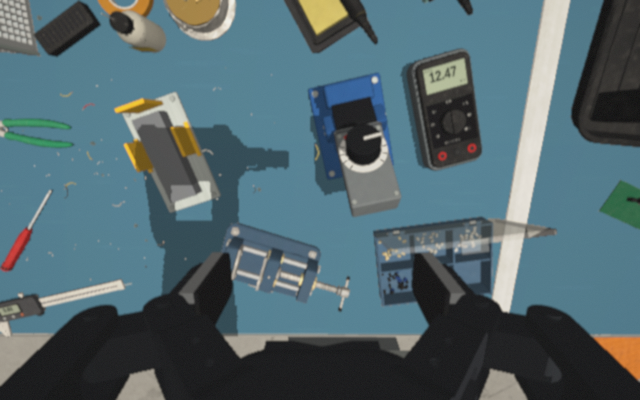

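The wrist view shows the module at (366,170) with the dial at (366,146), its pointer towards the right, and the tail at (372,205). The dock is at (350,110) and the cradle at (165,152), end stop upper left. Next comes a second view for a baseline, then a silhouette fit.

```bash
python3 -m inch '-0.005 -0.0375 0.01 0 0 0 0.0854; -0.005 -0.0375 0.01 0 0 0 0.0854; -0.005 -0.0375 0.01 0 0 0 0.0854; -0.005 -0.0375 0.01 0 0 0 0.0854; 0 0 0 0 0 0 0.0854; 0 0 0 0 0 0 0.0854'
cat > fit.py <<'E'
from h import *
from scipy.optimize import minimize
def box(a,b,c,d,e,f): return np.array([[x,y,z] for x in(a,b) for y in(c,d) for z in(e,f)],float)/1000
t=np.linspace(0,2*np.pi,24,endpoint=False)
DIAL=np.array([[19*np.cos(a),19*np.sin(a),z] for a in t for z in(40,66)])/1000
MOD=[box(-65,35,-28,28,0,40),DIAL]
CR=[box(-78,78,-42,42,0,6),box(-60,60,-20,20,6,30)]
CRY=[box(-6,34,31,35,6,44),box(-6,34,-35,-31,6,44),box(69,74,-20,20,6,54)]
def pose(p):  # x y z yaw pitch(nose down)
    return R.from_euler('ZY',[p[3],p[4]]).as_matrix(), np.array(p[:3])
def render(boxes,p,cam_):
    Rm,tv=pose(p); m=np.zeros((400*4,640*4),np.uint8)
    for b in boxes:
        q=proj(*cam_,b@Rm.T+tv); h=cv2.convexHull(((q+.5)*4).astype(np.float32)).astype(np.int32)
        cv2.fillConvexPoly(m,h,1)
    return m
def fit(boxes,p0,free,views,step):
    big=[cv2.resize(m.astype(np.uint8),(2560,1600),interpolation=cv2.INTER_LINEAR) for m,_ in views]
    def cost(v):
        p=np.array(p0,float); p[free]=v; c=0
        for b,(m,k) in zip(big,views):
            r=render(boxes,p,k); i=(r&b).sum(); c+=1-i/((r|b).sum()+1)
        return c/len(views)
    v0=np.array(p0)[free]; s=np.vstack([v0]+[v0+np.eye(len(free))[i]*np.array(step)[i] for i in range(len(free))])
    r=minimize(cost,v0,method='Nelder-Mead',options=dict(initial_simplex=s,maxiter=250,xatol=1e-4,fatol=1e-4))
    p=np.array(p0,float); p[free]=r.x; return p,r.fun
def outline(im,boxes,p,k,col):
    Rm,tv=pose(p)
    for b in boxes:
        q=proj(*k,b@Rm.T+tv)
        if len(b)==8:
            for i in range(8):
                for j in (1,2,4):
                    if not i&j: cv2.line(im,*[tuple(int(v) for v in (q[n]+.5)*16*1) for n in (i,i|j)],col,1,cv2.LINE_AA,4)
        else: cv2.polylines(im,[cv2.convexHull(((q+.5)*16).astype(np.int32))],True,col,1,cv2.LINE_AA,4)
E
python3 - <<'E'
from fit import *
im,o=snap('wrist','w2.png'); np.save('w2.npy',np.r_[o['tcp_pos'],o['tcp_rot']])
M2={l:robot.regions_of('wrist',l)[:1] for l in('module','dial','cradle','dock')}
for l in M2: print(l,[(round(r['confidence'],2),np.round(np.array(r['box'])*[640,400,640,400])) for r in M2[l]])
np.savez('m2.npz',**{l:M2[l][0]['mask'] for l in M2 if M2[l]})
E
```

```text
time: 3.35
tcp_pos: [0.4786, 0.1964, 0.263]
tcp_rot: [1.0, 0.001, -0.0, 0.0]
contact_force: [0.7, -0.3, 0.7]
finger_gap: 0.0853
grip_force: 0.0
module [(0.56, array([470., 100., 574., 213.]))]
dial [(0.88, array([500., 106., 556., 152.]))]
cradle [(0.84, array([219.,  72., 320., 208.]))]
dock [(0.87, array([425.,  47., 537., 168.]))]
```

```bash
python3 -m inch '0 0.044 0 0 0 0 0.0854; 0 0.044 0 0 0 0 0.0854; 0 0.044 0 0 0 0 0.0854; 0 0.044 0 0 0 0 0.0854; 0 0.044 0 0 0 0 0.0854; 0 0 0 0 0 0 0.0854; 0 0 0 0 0 0 0.0854' 
cat > go.py <<'E'
from fit import *
def oo(n): a=np.load(n+'.npy'); return dict(tcp_pos=a[:3],tcp_rot=a[3:])
import os
if not os.path.exists('m3.npz'):
    im,o=snap('wrist','w3.png'); np.save('w3.npy',np.r_[o['tcp_pos'],o['tcp_rot']])
    M={l:robot.regions_of('wrist',l)[:1] for l in('module','dial','cradle','dock')}
    for l in M: print(l,[(round(r['confidence'],2),np.round(np.array(r['box'])*[640,400,640,400])) for r in M[l]])
    np.savez('m3.npz',**{l:M[l][0]['mask'] for l in M if M[l]})
m2=np.load('m2.npz');m3=np.load('m3.npz')
k2=cam('wrist',oo('w2'));k3=cam('wrist',oo('w3'))
def un(m): return m['module']|m['dial']
pm,c=fit(MOD,[.52,.005,.09,.1,.61],[0,1,2,3,4],[(un(m2),k2),(un(m3),k3)],[.01,.01,.01,.1,.05]); print('mod',np.round(pm,4),c)
pc,c=fit(CR+CRY,[.51,.262,0,.42,0],[0,1,2,3],[(m2['cradle'],k2),(m3['cradle'],k3)],[.01,.01,.01,.1]); print('cr',np.round(pc,4),c)
np.savez('poses.npz',pm=pm,pc=pc)
T=[]
for n,k in(('w2',k2),('w3',k3)):
    im=cv2.imread(f'pics/{n}.png'); m={'w2':m2,'w3':m3}[n]
    for p,b,l in((pm,MOD,'module'),(pc,CR+CRY,'cradle')):
        ce=proj(*k,p[:3])[0].astype(int); sc=3
        A=np.float32([[sc,0,200-sc*ce[0]],[0,sc,150-sc*ce[1]]]); k_=(np.float64([[sc,0,200-sc*ce[0]+(sc-1)/2],[0,sc,150-sc*ce[1]+(sc-1)/2],[0,0,1]])@k[0],k[1])
        t=cv2.warpAffine(im,A,(400,300),flags=cv2.INTER_CUBIC); outline(t,b,p,k_,(0,0,255) if l!='x' else 0); T.append(t)
cv2.imwrite('pics/ov.png',np.vstack([np.hstack(T[:2]),np.hstack(T[2:])]))
E
python3 go.py
```

```text
time: 4.3
tcp_pos: [0.4788, -0.0252, 0.2636]
tcp_rot: [1.0, -0.002, 0.0, -0.0]
contact_force: [0.7, 0.6, -0.7]
finger_gap: 0.0853
grip_force: 0.0
module [(0.63, array([268., 100., 338., 210.]))]
dial [(0.86, array([275., 108., 319., 151.]))]
cradle [(0.76, array([ 22.,  74., 157., 209.]))]
dock [(0.57, array([248.,  50., 345., 163.]))]
mod [ 0.5089 -0.0068  0.0593  0.2223  0.6885] 0.046606009403045545
cr [ 0.5155  0.2628 -0.0027  0.3179  0.    ] 0.027511677914581867
```

View pics/ov.png

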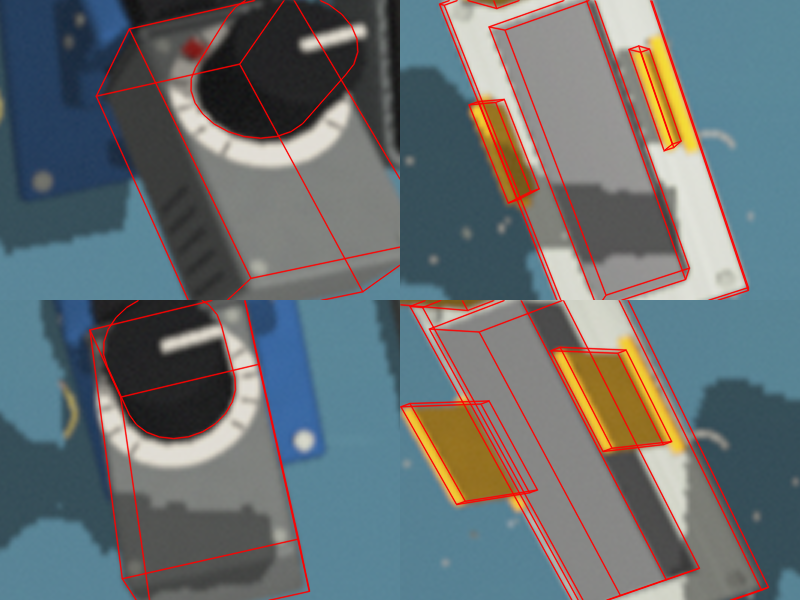

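The overlay fits to a millimetre or two. In the tiles the red flag is at (192,47) in tile 1, the pointer is near (335,38), and the cradle's riser and walls coincide. I'll refine with the known 35° slope and thicker walls, and check the dial separately.

```bash
cat > go2.py <<'E'
from fit import *
def oo(n): a=np.load(n+'.npy'); return dict(tcp_pos=a[:3],tcp_rot=a[3:])
m2=np.load('m2.npz');m3=np.load('m3.npz');k2=cam('wrist',oo('w2'));k3=cam('wrist',oo('w3'))
un=lambda m:m['module']|m['dial']
V=[(un(m2),k2),(un(m3),k3)]
for fr in ([0,1,2,3],):
    pm,c=fit(MOD,[.51,-.005,.062,.2,.611],fr,V,[.005,.005,.005,.05]); print('mod35',np.round(pm,4),c)
pd,c=fit([DIAL],pm,[0,1,2],[(m2['dial'],k2),(m3['dial'],k3)],[.005,.005,.005]); print('dial only',np.round(pd,4),c)
CRY=[box(-6,34,31,39,6,44),box(-6,34,-39,-31,6,44),box(69,77,-20,20,6,54)]
for z in(0,):
  pc,c=fit(CR+CRY,[.515,.2628,z,.32,0],[0,1,3],[(m2['cradle'],k2),(m3['cradle'],k3)],[.005,.005,.05]); print('cr',np.round(pc,4),c)
np.savez('poses.npz',pm=pm,pc=pc)
# dial roi
Rm,t=pose(pm); print('grip',t+Rm@[-.04,0,.02],'nose',t+Rm@[.065,0,.02],'x',Rm[:,0],'z',Rm[:,2])
o=robot.get_obs(); Rt=R.from_quat(o['tcp_rot']).as_matrix()
Rg=np.c_[Rm[:,0],-Rm[:,1],-Rm[:,2]]
g=t+Rm@[-.04,0,.02]; tcp=g+Rg[:,2]*.019; pre=tcp-Rg[:,2]*.08
print('grasp tcp',tcp,'pre',pre,'now',o['tcp_pos'])
print('rotvec(tool) to grasp',R.from_matrix(Rt.T@Rg).as_rotvec(),'yaw only:',pm[3])
print('shift to pre, tool axes now',Rt.T@(pre-o['tcp_pos']))
E
python3 go2.py
```

```text
mod35 [ 0.5105 -0.0066  0.0596  0.22    0.611 ] 0.037193139045321455
dial only [ 0.51   -0.0062  0.0614  0.22    0.611 ] 0.03876228072889698
cr [0.5153 0.2613 0.     0.3153 0.    ] 0.06036157418638799
grip [ 0.48969311 -0.01125007  0.09894522] nose [0.57362218 0.00752226 0.0387081 ] x [ 0.79932451  0.17878412 -0.57368682] z [0.55985359 0.12522189 0.81907474]
grasp tcp [ 0.47905589 -0.01362929  0.0833828 ] pre [ 0.52384418 -0.00361153  0.14890878] now [ 0.47890453 -0.02288554  0.26337177]
rotvec(tool) to grasp [-0.06685204 -0.60863438 -0.21147105] yaw only: 0.22004721927939005
shift to pre, tool axes now [ 0.04496317 -0.01918005  0.11446954]
```

```bash
python3 -m inch '0 0 0 -0.0134 -0.1217 -0.0423 0.0854; 0 0 0 -0.0134 -0.1217 -0.0423 0.0854; 0 0 0 -0.0134 -0.1217 -0.0423 0.0854; 0 0 0 -0.0134 -0.1217 -0.0423 0.0854; 0 0 0 -0.0134 -0.1217 -0.0423 0.0854; 0 0 0 0 0 0 0.0854; 0 0 0 0 0 0 0.0854'
cat > to.py <<'E'
from h import *
import sys
# usage: offsets in module frame (mm): where TCP should be; grip perpendicular, using poses.npz pm
def report(tcp,Rg):
    o=show(); Rt=R.from_quat(o['tcp_rot']).as_matrix()
    print('shift',np.round(Rt.T@(tcp-o['tcp_pos']),4),'rot',np.round(R.from_matrix(Rt.T@Rg).as_rotvec(),4))
if __name__=='__main__':
    from fit import pose
    pm=np.load('poses.npz')['pm']; Rm,t=pose(pm); Rg=np.c_[Rm[:,0],-Rm[:,1],-Rm[:,2]]
    for h in map(float,sys.argv[1:]): report(t+Rm@[-.04,0,.001+h],Rg)
E
python3 to.py 0.08 0
```

```text
time: 5.25
tcp_pos: [0.479, -0.0231, 0.2626]
tcp_rot: [0.948, 0.104, -0.299, 0.033]
contact_force: [0.1, -0.3, 0.3]
finger_gap: 0.0852
grip_force: 0.0
{'time': 5.25, 'qpos': [-0.0669, 0.0997, 1.7079, -0.1733, 1.9204, 1.2745], 'tcp_pos': [0.479, -0.0231, 0.2626], 'tcp_rot': [0.948, 0.1043, -0.2988, 0.033], 'contact_force': [0.0923, -0.2615, 0.3173], 'finger_gap': 0.0852, 'grip_force': 0.0}
shift [ 0.1045 -0.0093  0.0656] rot [-0.0003 -0.0003 -0.0007]
{'time': 5.25, 'qpos': [-0.0669, 0.0997, 1.7079, -0.1733, 1.9204, 1.2745], 'tcp_pos': [0.479, -0.0231, 0.2626], 'tcp_rot': [0.948, 0.1043, -0.2988, 0.033], 'contact_force': [0.0923, -0.2615, 0.3173], 'finger_gap': 0.0852, 'grip_force': 0.0}
shift [ 0.1045 -0.0092  0.1456] rot [-0.0003 -0.0003 -0.0007]
```

```bash
python3 -m inch '0.035 -0.003 0.02 0 0 0 0.0854; 0.035 -0.003 0.02 0 0 0 0.0854; 0.0345 -0.003 0.0256 0 0 0 0.0854; 0 0 0 0 0 0 0.0854; 0 0 0 0 0 0 0.0854'
cat > go3.py <<'E'
from fit import *
im,o=snap('wrist','w4.png'); k=cam('wrist',o)
m=np.zeros((400,640),bool)
for l in('module','dial'):
    r=robot.regions_of('wrist',l)
    if r: m|=r[0]['mask']; print(l,r[0]['confidence'])
pm=np.load('poses.npz')['pm']
im=cv2.imread('pics/w4.png'); outline(im,MOD,pm,k,(0,0,255)); cs,_=cv2.findContours(m.astype(np.uint8),0,1); cv2.drawContours(im,cs,-1,(0,255,0),1)
cv2.imwrite('pics/w4o.png',im)
E
python3 go3.py; python3 to.py 0
```

```text
time: 5.75
tcp_pos: [0.5232, -0.0049, 0.1507]
tcp_rot: [0.948, 0.104, -0.299, 0.033]
contact_force: [0.8, -0.5, 1.5]
finger_gap: 0.0856
grip_force: 0.0
module 0.91
dial 0.98
{'time': 5.9, 'qpos': [-0.036, 0.2871, 1.6835, -0.1475, 1.7591, 1.3338], 'tcp_pos': [0.5248, -0.0051, 0.1529], 'tcp_rot': [0.9489, 0.1035, -0.2963, 0.0333], 'contact_force': [0.8244, -0.6843, 1.2476], 'finger_gap': 0.0857, 'grip_force': 0.0}
shift [ 0.0013 -0.0017  0.0836] rot [ 0.0002 -0.0054 -0.0029]
```

View pics/w4o.png

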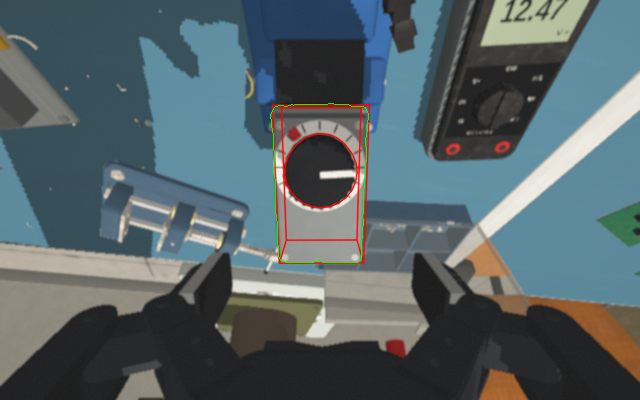

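The fitted outline lies on the mask: module centre column ~320, dial at (321,170), pointer towards the right, red flag at (293,133). The fingers straddle it symmetrically. I'll descend and grip.

```bash
python3 -m inch '0 -0.0005 0.025 0 0 0 0.0854; 0.0005 -0.0005 0.025 0 0 0 0.0854; 0.0005 -0.0005 0.02 0 -0.003 -0.003 0.0854; 0 0 0.0135 0 -0.002 0 0.0854; 0 0 0 0 0 0 0.0854; 0 0 0 0 0 0 0.0854'; python3 to.py 0
```

```text
time: 6.5
tcp_pos: [0.4784, -0.0137, 0.0821]
tcp_rot: [0.948, 0.105, -0.3, 0.033]
contact_force: [0.3, 0.3, 0.1]
finger_gap: 0.0858
grip_force: 0.0
{'time': 6.5, 'qpos': [-0.0519, 0.283, 1.8252, -0.1552, 1.6288, 1.3369], 'tcp_pos': [0.4784, -0.0137, 0.0821], 'tcp_rot': [0.9475, 0.105, -0.3002, 0.0329], 'contact_force': [0.2563, 0.2863, 0.1135], 'finger_gap': 0.0858, 'grip_force': 0.0}
shift [-0.0002  0.0001 -0.0015] rot [-0.0004  0.0025  0.0007]
```

```bash
python3 -m inch '0 0 0 0 0 0 0.06; 0 0 0 0 0 0 0.05; 0 0 0 0 0 0 0.045; 0 0 0 0 0 0 0.045; 0 0 0 0 0 0 0.045; 0 0 0 0 0 0 0.045; 0 0 0 0 0 0 0.045' 80
```

```text
time: 7.2
tcp_pos: [0.4787, -0.0135, 0.0819]
tcp_rot: [0.947, 0.105, -0.3, 0.033]
contact_force: [1.5, 0.9, 5.9]
finger_gap: 0.0554
grip_force: 85.5
```

```bash
python3 -m inch '-0.003 0 0 0 0 0 0.045; -0.003 0 0 0 0 0 0.045; -0.004 0 0 0 0 0 0.045; -0.004 0 0 0 0 0 0.045; -0.004 0 0 0 0 0 0.045; -0.004 0 0 0 0 0 0.045; -0.004 0 0 0 0 0 0.045; -0.004 0 0 0 0 0 0.045'
python3 -m inch '-0.005 0 0 0 0 0 0.045; -0.005 0 0 0 0 0 0.045; -0.006 0 0 0 0 0 0.045; -0.006 0 0 0 0 0 0.045; 0 0 0 0 0 0 0.045; 0 0 0 0 0 0 0.045'; python3 to.py 0
```

```text
time: 8.0
tcp_pos: [0.4558, -0.0186, 0.0978]
tcp_rot: [0.948, 0.105, -0.298, 0.033]
contact_force: [7.1, 1.5, -1.9]
finger_gap: 0.0552
grip_force: 85.5
time: 8.6
tcp_pos: [0.4448, -0.0208, 0.1079]
tcp_rot: [0.951, 0.107, -0.287, 0.031]
contact_force: [29.9, 8.6, -19.0]
finger_gap: 0.0552
grip_force: 86.3
{'time': 8.6, 'qpos': [-0.0693, 0.1648, 1.9078, -0.1591, 1.6354, 1.3139], 'tcp_pos': [0.4448, -0.0208, 0.1079], 'tcp_rot': [0.9513, 0.1068, -0.2874, 0.0313], 'contact_force': [29.8874, 8.6128, -19.0198], 'finger_gap': 0.0552, 'grip_force': 86.2522}
shift [0.0427 0.0006 0.0011] rot [ 0.0001 -0.0243  0.0035]
```

```bash
python3 - <<'E'
from h import *
a,o=snap('wrist','w5.png'); b,_=snap('scene','s5.png'); show()
a=cv2.imread('pics/w5.png')[0:300,120:520]; b=cv2.resize(cv2.imread('pics/s5.png')[130:230,330:463],(400,300),interpolation=cv2.INTER_CUBIC)
cv2.imwrite('pics/c5.png',np.hstack([a,b]))
E
```

```text
{'time': 8.7, 'qpos': [-0.0693, 0.1651, 1.9076, -0.1591, 1.6357, 1.3139], 'tcp_pos': [0.4448, -0.0208, 0.1079], 'tcp_rot': [0.9513, 0.1068, -0.2876, 0.0313], 'contact_force': [30.1014, 7.2792, -18.5726], 'finger_gap': 0.0551, 'grip_force': 86.2467}
```

View pics/c5.png

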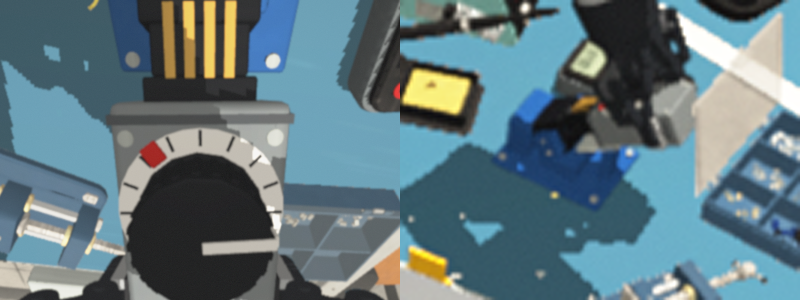

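```bash
python3 - <<'E'
from fit import *
S=cam('scene');T=cam('top'); a=np.load('w1.npy'); k=cam('wrist',dict(tcp_pos=a[:3],tcp_rot=a[3:]))
for n,uv in(('bl',(429,195.5)),('tl',(428,168)),('tr',(457,140)),('br',(459,155))):
    print(n,[np.round(onz(*S,uv,z),3).tolist() for z in(.03,.08,.12)])
for uv in((375,230),(492,220),(555,232),(482,238)): print('w1',uv,[np.round(onz(*k,uv,z),3).tolist() for z in(.03,.08,.12)])
for uv in((412,248),(463,240)): print('top',uv,[np.round(onz(*T,uv,z),3).tolist() for z in(.03,.08,.12)])
o=robot.get_obs(); Rt=R.from_quat(o['tcp_rot']).as_matrix()
for n,p in(('tail corner bot -y',[-.025,.028,.02]),('tail bot +y',[-.025,-.028,.02]),('tail top -y',[-.025,.028,-.02]),('finger tip R',[0,.04,0]),('nose',[.105,0,0]),('body R',[-.038,.0425,-.073]),('body R up',[-.038,.0425,-.15])): print(n,np.round(o['tcp_pos']+Rt@p,3))
E
```

```text
bl [[0.407, -0.034, 0.03], [0.386, 0.008, 0.08], [0.368, 0.041, 0.12]]
tl [[0.485, -0.127, 0.03], [0.46, -0.082, 0.08], [0.44, -0.045, 0.12]]
tr [[0.501, -0.309, 0.03], [0.475, -0.255, 0.08], [0.454, -0.212, 0.12]]
br [[0.451, -0.252, 0.03], [0.428, -0.201, 0.08], [0.409, -0.16, 0.12]]
w1 (375, 230) [[0.411, -0.032, 0.03], [0.43, -0.023, 0.08], [0.445, -0.015, 0.12]]
w1 (492, 220) [[0.427, -0.2, 0.03], [0.444, -0.171, 0.08], [0.457, -0.147, 0.12]]
w1 (555, 232) [[0.409, -0.296, 0.03], [0.428, -0.254, 0.08], [0.443, -0.221, 0.12]]
w1 (482, 238) [[0.399, -0.19, 0.03], [0.419, -0.162, 0.08], [0.436, -0.139, 0.12]]
top (412, 248) [[0.431, -0.038, 0.03], [0.426, -0.03, 0.08], [0.423, -0.023, 0.12]]
top (463, 240) [[0.461, -0.225, 0.03], [0.455, -0.211, 0.08], [0.451, -0.2, 0.12]]
tail corner bot -y [ 0.42  -0.055  0.105]
tail bot +y [ 0.407 -0.001  0.105]
tail top -y [ 0.442 -0.05   0.138]
finger tip R [ 0.454 -0.06   0.108]
nose [ 0.53  -0.001  0.05 ]
body R [ 0.463 -0.06   0.19 ]
body R up [ 0.504 -0.051  0.254]
```

The wrist crop shows the plug with its gold contacts clear of the dock, flag at (152,153) and pointer at (240,247). The plug is out; the module's tail presses on the tray's standing lid at about (0.42,-0.05,0.10). I'll relax, then lift away from the lid.

```bash
python3 -m inch '0.004 0 0 0 0 0 0.045; 0.004 0 -0.004 0 0 0 0.045; 0 -0.003 -0.008 0 0 0 0.045; 0 -0.004 -0.012 0 0 0 0.045; 0 -0.004 -0.015 0 0 0 0.045; 0 -0.005 -0.015 0 0 0 0.045; 0 0 0 0 0 0 0.045'; python3 to.py 0 
```

```text
time: 9.4
tcp_pos: [0.4719, 0.0016, 0.153]
tcp_rot: [0.948, 0.106, -0.299, 0.033]
contact_force: [-0.0, -0.4, -5.0]
finger_gap: 0.055
grip_force: 86.2
{'time': 9.4, 'qpos': [-0.0276, 0.1833, 1.8085, -0.1439, 1.7437, 1.34], 'tcp_pos': [0.4719, 0.0016, 0.153], 'tcp_rot': [0.9479, 0.1055, -0.2987, 0.0332], 'contact_force': [-0.0011, -0.3843, -4.9684], 'finger_gap': 0.055, 'grip_force': 86.2243}
shift [0.0429 0.0165 0.0549] rot [ 0.0008 -0.0006  0.0015]
```

```bash
python3 -m inch '-0.014 0 -0.02 0 0 0 0.045; -0.014 0 -0.02 0 0 0 0.045; -0.016 0 -0.024 0 0 0 0.045; 0 0 0 0 0 0 0.045; 0 0 0 0 0 0 0.045'
cat > tc.py <<'E'
from to import *
# level grip over cradle; arg: height of TCP above seat-grip pose; dx along cradle
x,y,yaw=.5154,.2622,.317
def Rc(yaw): return R.from_euler('z',yaw).as_matrix()
def level(yaw): r=Rc(yaw); return np.c_[r[:,0],-r[:,1],-r[:,2]]
if __name__=='__main__':
    h,dx,dy=map(float,sys.argv[1:4])
    report(np.array([x,y,.03])+Rc(yaw)@[-.04+dx,dy,.001+h],level(yaw))
E
python3 tc.py 0.1 0 0
```

```text
time: 9.9
tcp_pos: [0.4705, 0.001, 0.2276]
tcp_rot: [0.947, 0.105, -0.301, 0.033]
contact_force: [-0.8, -0.2, -6.1]
finger_gap: 0.0554
grip_force: 86.4
{'time': 9.9, 'qpos': [-0.0289, 0.1119, 1.7562, -0.1486, 1.8704, 1.3206], 'tcp_pos': [0.4705, 0.001, 0.2276], 'tcp_rot': [0.9473, 0.1052, -0.3007, 0.0327], 'contact_force': [-0.8227, -0.1941, -6.1423], 'finger_gap': 0.0554, 'grip_force': 86.3951}
shift [ 0.1058 -0.241   0.0439] rot [-0.0307  0.614  -0.0928]
```

```bash
python3 -m inch '0 0 0 -0.006 0.1228 -0.0186 0.045; 0 0 0 -0.006 0.1228 -0.0186 0.045; 0 0 0 -0.006 0.1228 -0.0186 0.045; 0 0 0 -0.006 0.1228 -0.0186 0.045; 0 0 0 -0.006 0.1228 -0.0186 0.045; 0 0 0 0 0 0 0.045; 0 0 0 0 0 0 0.045'; python3 tc.py 0.07 0 0
```

```text
time: 10.6
tcp_pos: [0.4688, 0.0009, 0.2259]
tcp_rot: [0.988, 0.157, -0.003, -0.001]
contact_force: [0.5, 0.0, -5.6]
finger_gap: 0.0557
grip_force: 86.3
{'time': 10.6, 'qpos': [-0.1124, -0.2839, 2.0424, -0.0004, 1.3901, 1.1425], 'tcp_pos': [0.4688, 0.0009, 0.2259], 'tcp_rot': [0.9875, 0.1573, -0.0034, -0.0007], 'contact_force': [0.4619, 0.0075, -5.5807], 'finger_gap': 0.0557, 'grip_force': 86.2883}
shift [ 0.0863 -0.2335  0.125 ] rot [-0.0026  0.0066 -0.0011]
```

```bash
python3 -m inch '0.0144 -0.0389 0.008 0 0 0 0.045; 0.0144 -0.0389 0.014 0 0.003 0 0.045; 0.0144 -0.0389 0.018 -0.001 0.003 0 0.045; 0.0144 -0.0389 0.018 -0.001 0 -0.001 0.045; 0.0144 -0.0389 0.018 0 0 0 0.045; 0.0143 -0.039 0.018 0 0 0 0.045; 0 0 0 0 0 0 0.045; 0 0 0 0 0 0 0.045'; python3 tc.py 0.03 0 0
cat > go4.py <<'E'
from fit import *
from tc import Rc,level,x,y,yaw
im,o=snap('wrist','w6.png'); k=cam('wrist',o); Rt=R.from_quat(o['tcp_rot']).as_matrix()
# expected module in hand
L=R.from_quat(o['tcp_rot']).as_matrix(); t=o['tcp_pos']+L@[.04,0,.001]
yaw_h=np.arctan2(L[1,0],L[0,0]); ph=[*t,yaw_h,0]; print('hand module',np.round(ph,4))
m=np.zeros((400,640),bool)
for l in('module','dial'):
    r=robot.regions_of('wrist',l)
    if r: m|=r[0]['mask']; print(l,r[0]['confidence'],np.round(np.array(r[0]['box'])*[640,400,640,400]))
r=robot.regions_of('wrist','cradle'); 
im=cv2.imread('pics/w6.png'); outline(im,MOD,ph,k,(0,0,255)); outline(im,CR+CRY,[x,y,0,yaw,0],k,(255,0,255)); cs,_=cv2.findContours(m.astype(np.uint8),0,1); cv2.drawContours(im,cs,-1,(0,255,0),1)
cv2.imwrite('pics/w6o.png',im)
d=robot.regions_of('wrist','dial')[0]['mask']
pf,c=fit([DIAL],ph,[0,1],[(d,k)],[.004,.004]); print('dial fit offset (module frame)',np.round(Rc(yaw_h).T@(pf[:3]-t),4),c)
E
python3 go4.py
```

```text
time: 11.4
tcp_pos: [0.479, 0.2507, 0.1317]
tcp_rot: [0.987, 0.159, -0.001, 0.001]
contact_force: [0.1, -0.6, -5.3]
finger_gap: 0.0551
grip_force: 88.4
{'time': 11.4, 'qpos': [0.3839, -0.0321, 1.9854, -0.0021, 1.1897, 1.6352], 'tcp_pos': [0.479, 0.2507, 0.1317], 'tcp_rot': [0.9872, 0.1595, -0.0005, 0.0011], 'contact_force': [0.0846, -0.5962, -5.3321], 'finger_gap': 0.0551, 'grip_force': 88.3637}
shift [-0.0017  0.0003  0.0707] rot [0.0021 0.0014 0.0033]
hand module [0.517  0.2633 0.1306 0.3203 0.    ]
module 0.74 [226.   1. 413. 348.]
dial 0.91 [245. 155. 401. 306.]
dial fit offset (module frame) [-0.0018  0.0007  0.    ] 0.13466431370881438
```

View pics/w6o.png

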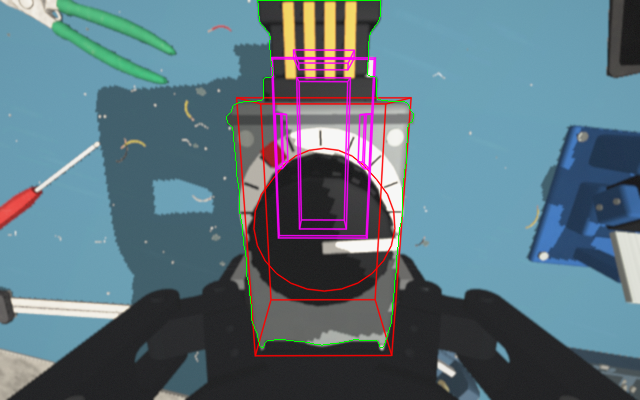

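The picture shows the module in the hand, dial centre (321,232), flag (273,152), pointer pointing right. The dial sits lower and larger than predicted (the red outline), so the module pitched or shifted a little in the grip against the lid. I'll fit its in-hand pose.

```bash
cat > hand.py <<'E'
from fit import *
import fit as F
PLUG=box(35,65,-18,18,6,34)
def hand(fn):
    im,o=snap('wrist',fn); k=cam('wrist',o); L=R.from_quat(o['tcp_rot']).as_matrix()
    rm=robot.regions_of('wrist','module')[0]['mask']; rd=robot.regions_of('wrist','dial')[0]['mask']
    m=(rm|rd); m[325:]=0; d=rd.copy()
    big=[cv2.resize(q.astype(np.uint8),(2560,1600)) for q in(m,d)]
    Lm=np.c_[L[:,0],-L[:,1],-L[:,2]]   # level-hand module frame
    def cost(v,ret=False):
        Rm=Lm@R.from_euler('zy',[v[3],v[2]]).as_matrix(); t=o['tcp_pos']+L@[0,0,-.019]+Lm@[v[0],v[4],v[1]]-Rm@[-.04,0,.02]
        c=0; 
        for B,bs in zip(big,([MOD[0],DIAL,PLUG],[DIAL])):
            r=np.zeros((1600,2560),np.uint8)
            for b in bs:
                q=proj(*k,b@Rm.T+t); cv2.fillConvexPoly(r,cv2.convexHull(((q+.5)*4).astype(np.float32)).astype(np.int32),1)
            if len(bs)>1: r[1300:]=0
            c+=1-(r&B).sum()/(r|B).sum()
        return (Rm,t,k) if ret else c
    best=None
    for p in(-.1,0,.1):
        v0=np.array([0,0,p,0,0]); s=np.vstack([v0]+[v0+np.eye(5)[i]*[.004,.004,.05,.03,.003][i] for i in range(5)])
        r=minimize(cost,v0,method='Nelder-Mead',options=dict(initial_simplex=s,maxiter=300,xatol=1e-4,fatol=1e-4))
        print('dx,dz,pitch(nose down+),yaw,dy',np.round(r.x,4),round(r.fun,4))
        if best is None or r.fun<best.fun: best=r
    return best.x,cost(best.x,True),o
if __name__=='__main__':
    v,(Rm,t,k),o=hand('w7.png'); print('module origin',np.round(t,4),'euler ZYX',np.round(R.from_matrix(Rm).as_euler('ZYX'),4))
    from tc import Rc,x,y,yaw
    print('in cradle frame rel seat',np.round(Rc(yaw).T@(t-[x,y,.03]),4), 'nose',np.round(Rc(yaw).T@(t+Rm@[.065,0,.02]-[x,y,.03]),4))
    np.save('hand.npy',v)
E
python3 hand.py
```

```text
dx,dz,pitch(nose down+),yaw,dy [ 0.0009  0.0021 -0.0724  0.002   0.0006] 0.0854
dx,dz,pitch(nose down+),yaw,dy [-0.0006  0.0035 -0.0316  0.0023  0.0005] 0.0878
dx,dz,pitch(nose down+),yaw,dy [-0.0017  0.0068  0.0228  0.02   -0.0003] 0.0989
module origin [0.5204 0.2629 0.139 ] euler ZYX [ 0.3183 -0.0777 -0.0013]
in cradle frame rel seat [ 0.005  -0.0009  0.109 ] nose [ 0.0682 -0.0008  0.134 ]
```

```bash
python3 -m inch '-0.002 -0.0005 0.02 0 -0.025 0 0.045; -0.002 -0.0004 0.02 0 -0.025 0.003 0.045; 0 0 0.02 0 0 0 0.045; 0 0 0.018 0 0 0 0.045; 0 0 0 0 0 0 0.045; 0 0 0 0 0 0 0.045'; python3 hand.py;python3 tc.py 0 0 0
python3 - <<'E'
from fit import *
from tc import *
o=robot.get_obs()
t=[cv2.imread('pics/w7.png')] 
snap('wrist','w8.png'); snap('scene','s8.png'); k=cam('wrist',o); v=np.load('hand.npy')
a=cv2.imread('pics/w8.png'); outline(a,CR+CRY,[x,y,0,yaw,0],k,(255,0,255))
K,W=cam('scene'); s=4; u0,v0=290,180
A=np.float32([[s,0,-s*u0],[0,s,-s*v0]]); b=cv2.warpAffine(cv2.imread('pics/s8.png'),A,(400,400),flags=cv2.INTER_CUBIC)
cv2.imwrite('pics/c8.png',np.hstack([a[:,120:520],b]))
E
```

```text
time: 12.4
tcp_pos: [0.474, 0.2486, 0.0566]
tcp_rot: [0.987, 0.156, -0.022, 0.004]
contact_force: [0.2, 0.1, -6.4]
finger_gap: 0.0554
grip_force: 88.2
dx,dz,pitch(nose down+),yaw,dy [ 0.0007  0.0026 -0.0625  0.0035  0.0005] 0.0791
dx,dz,pitch(nose down+),yaw,dy [ 0.0001  0.0034 -0.048  -0.0014  0.0007] 0.0814
dx,dz,pitch(nose down+),yaw,dy [-0.0021  0.0078  0.0398  0.0102  0.0002] 0.0981
module origin [0.5138 0.2621 0.0588] euler ZYX [ 0.3178 -0.0173 -0.001 ]
in cradle frame rel seat [-0.0016  0.0004  0.0288] nose [0.0631 0.0005 0.05  ]
{'time': 12.55, 'qpos': [0.3819, 0.0754, 2.0146, 0.0023, 1.0936, 1.637], 'tcp_pos': [0.4751, 0.2492, 0.058], 'tcp_rot': [0.9874, 0.1566, -0.0207, 0.0037], 'contact_force': [-0.1245, -0.6846, -5.6017], 'finger_gap': 0.0552, 'grip_force': 88.2269}
shift [0.0035 0.0002 0.0269] rot [ 0.0007  0.0421 -0.0023]
```

View pics/c8.png

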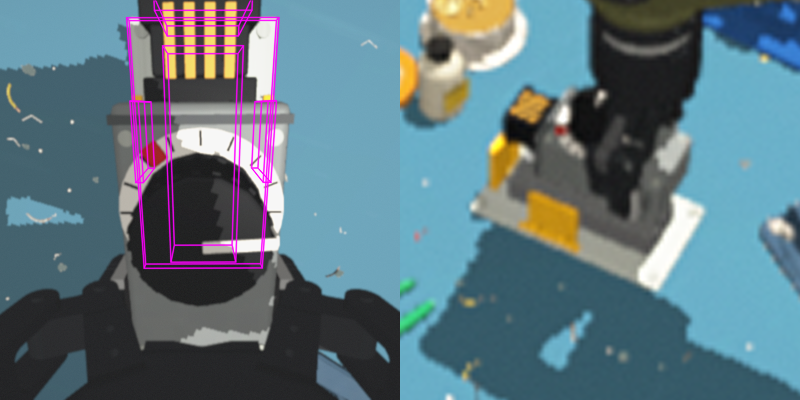

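The crops show the module level above the riser, plug towards the end stop. The projected base edges (130 and 275) lie on the real ones. Lowering.

```bash
python3 -m inch '0 0 0.012 0 -0.008 0 0.045; 0 0 0.009 0 -0.007 0 0.045; 0 0 0.003 0 0 0 0.045; 0 0 0 0 0 0 0.045'; python3 -m inch '0 0 0.001 0 0 0 0.045;0 0 0.001 0 0 0 0.045; 0 0 0 0 0 0 0.045'
```

```text
time: 13.05
tcp_pos: [0.4716, 0.248, 0.0307]
tcp_rot: [0.987, 0.157, -0.031, 0.006]
contact_force: [-1.0, -0.1, -6.0]
finger_gap: 0.0552
grip_force: 88.6
time: 13.35
tcp_pos: [0.4727, 0.2484, 0.0304]
tcp_rot: [0.987, 0.157, -0.03, 0.005]
contact_force: [-0.2, -0.2, -4.6]
finger_gap: 0.0553
grip_force: 88.6
```

```bash
python3 -m inch '0 0 0.0015 0 0 0 0.045;0 0 0.001 0 0 0 0.045; 0 0 0 0 0 0 0.045'; python3 -m inch '0 0 0.001 0 0 0 0.045;0 0 0.001 0 0 0 0.045; 0 0 0 0 0 0 0.045; 0 0 0 0 0 0 0.045' 30
```

```text
time: 13.65
tcp_pos: [0.4725, 0.2484, 0.0278]
tcp_rot: [0.987, 0.157, -0.03, 0.005]
contact_force: [-0.6, -0.0, -5.1]
finger_gap: 0.0551
grip_force: 88.9
time: 14.05
tcp_pos: [0.4726, 0.2484, 0.0277]
tcp_rot: [0.987, 0.157, -0.03, 0.005]
contact_force: [-5.5, -2.4, 7.5]
finger_gap: 0.0548
grip_force: 90.1
```

```bash
python3 -m inch '0 0 0 0 0 0 0.05; 0 0 0 0 0 0 0.05; 0 0 0 0 0 0 0.05; 0 0 0 0 0 0 0.05' 25; python3 hand.py; python3 tc.py 0 0 0
```

```text
time: 14.45
tcp_pos: [0.4725, 0.2484, 0.0277]
tcp_rot: [0.987, 0.157, -0.03, 0.005]
contact_force: [-5.1, -2.1, 7.9]
finger_gap: 0.0554
grip_force: 90.1
dx,dz,pitch(nose down+),yaw,dy [ 0.0005  0.0025 -0.0572  0.0042  0.0004] 0.0714
dx,dz,pitch(nose down+),yaw,dy [-0.0005  0.0042 -0.02    0.0103  0.0001] 0.075
dx,dz,pitch(nose down+),yaw,dy [ 0.0002  0.0035 -0.0417  0.0009  0.0006] 0.0744
module origin [0.512  0.2619 0.029 ] euler ZYX [ 0.3192  0.0039 -0.0011]
in cradle frame rel seat [-0.0033  0.0007 -0.001 ] nose [0.0618 0.0009 0.0187]
{'time': 14.6, 'qpos': [0.3818, 0.1255, 2.0209, 0.0035, 1.0561, 1.6359], 'tcp_pos': [0.4726, 0.2484, 0.0277], 'tcp_rot': [0.9872, 0.1567, -0.03, 0.0053], 'contact_force': [-4.6831, -3.0314, 6.5556], 'finger_gap': 0.0554, 'grip_force': 90.1456}
shift [ 0.0048  0.0002 -0.0036] rot [ 0.001   0.061  -0.0021]
```

```bash
python3 -m inch '0 0 -0.0015 0 0 0 0.05; 0.002 0 0 0 0 0 0.05; 0.002 0 0 0 0 0 0.05; 0.001 0 0 0 0 0 0.05; 0 0 0 0 0 0 0.05'; python3 tc.py 0 0 0|tail -1
```

```text
time: 15.1
tcp_pos: [0.4768, 0.2499, 0.0277]
tcp_rot: [0.987, 0.157, -0.031, 0.005]
contact_force: [-5.5, -2.3, 4.4]
finger_gap: 0.0553
grip_force: 89.6
shift [ 0.0003  0.0004 -0.0033] rot [ 0.0007  0.0623 -0.0021]
```

```bash
python3 -m inch '0 0 0 0 0 0 0.06; 0 0 0 0 0 0 0.07; 0 0 0 0 0 0 0.0854; 0 0 0 0 0 0 0.0854; 0 0 0 0 0 0 0.0854' && python3 -m inch '0 0 -0.02 0 0 0 0.0854; 0 0 -0.03 0 0 0 0.0854; 0 0 -0.04 0 0 0 0.0854; -0.01 0 -0.04 0 0.06 0 0.0854; -0.01 0 -0.02 0 0 0 0.0854; 0 0 0 0 0 0 0.0854; 0 0 0 0 0 0 0.0854'
cat > cr.py <<'E'
from fit import *
from tc import Rc,level,x,y,yaw
PLUG=box(35,65,-18,18,6,34)
def look(fn,p0):
    im,o=snap('wrist',fn); k=cam('wrist',o)
    ms={l:robot.regions_of('wrist',l)[0]['mask'] for l in('module','dial')}
    p,c=fit([MOD[0],DIAL,PLUG],p0,[0,1,2,3],[(ms['module']|ms['dial'],k)],[.004,.004,.004,.03]); print('mod',np.round(p,4),round(c,3))
    pd,c=fit([DIAL],p0,[0,1],[(ms['dial'],k)],[.004,.004]); print('dial xy',np.round(pd,4),round(c,3))
    print('rel seat',np.round(Rc(yaw).T@(p[:3]-[x,y,.03]),4),'yaw-err',p[3]-yaw)
    # rectify dial face top z=.07+.066 -> module frame image 6px/mm*... for colours
    def rect(z,half=.032,n=256):
        g=np.linspace(half,-half,n); X,Y=np.meshgrid(-g,g)  # cols +x -> module x, rows down -> -y
        P=np.c_[X.ravel(),Y.ravel(),np.full(X.size,z)]; q=proj(*k,P@Rc(p[3]).T+[pd[0],pd[1],p[2]]).astype(np.float32).reshape(n,n,2)
        return cv2.remap(cv2.cvtColor(im,cv2.COLOR_RGB2BGR),q[...,0],q[...,1],cv2.INTER_LINEAR),X,Y
    a,X,Y=rect(.066); b,_,_=rect(.041); r=np.hypot(X,Y)
    h=cv2.cvtColor(a,cv2.COLOR_BGR2HSV); w=(h[...,2]>120)&(h[...,1]<70)&(r<.0175)
    xy=np.c_[X[w],Y[w]]; 
    if len(xy): 
        d=xy[:, :].mean(0); _,_,vt=np.linalg.svd(xy-d); ax=vt[0]*np.sign(vt[0]@d); print('pointer',round(np.arctan2(d[1],d[0]),3),'line dir',round(np.arctan2(ax[1],ax[0]),3),w.sum())
    h=cv2.cvtColor(b,cv2.COLOR_BGR2HSV).astype(int); w=((h[...,0]<8)|(h[...,0]>172))&(h[...,1]>130)&(h[...,2]>80)&(r>.019)&(r<.03)
    xy=np.c_[X[w],Y[w]]
    if len(xy): d=xy.mean(0); print('flag',round(np.arctan2(d[1],d[0]),3),round(np.hypot(*d),4),w.sum())
    cv2.imwrite('pics/r_'+fn,np.hstack([a,b])); np.save('modp.npy',np.r_[pd[:2],p[2:]])
    return p
if __name__=='__main__':
    import sys; look(sys.argv[1],[x,y,.03,yaw,0])
E
python3 cr.py w9.png; python3 tc.py 0 0 0
```

```text
time: 15.6
tcp_pos: [0.4774, 0.2499, 0.027]
tcp_rot: [0.987, 0.157, -0.029, 0.005]
contact_force: [-1.0, 0.0, 0.4]
finger_gap: 0.0852
grip_force: 0.0
time: 16.3
tcp_pos: [0.4656, 0.2462, 0.1773]
tcp_rot: [0.988, 0.157, 0.0, 0.0]
contact_force: [0.2, -0.2, -0.6]
finger_gap: 0.0854
grip_force: 0.0
mod [0.5163 0.2635 0.0258 0.325  0.    ] 0.028
dial xy [0.5166 0.2636 0.03   0.317  0.    ] 0.047
rel seat [ 0.0012  0.001  -0.0042] yaw-err 0.007976105458167237
pointer -1.661 line dir -1.513 1267
flag 0.676 0.0241 506
{'time': 16.45, 'qpos': [0.3849, -0.1078, 1.9798, -0.001, 1.2737, 1.6413], 'tcp_pos': [0.4648, 0.2458, 0.1751], 'tcp_rot': [0.9876, 0.1567, -0.0019, 0.0009], 'contact_force': [0.6319, 0.6585, -0.3152], 'finger_gap': 0.0855, 'grip_force': 0.0}
shift [0.0137 0.     0.1441] rot [ 0.0012  0.004  -0.0023]
```

Released and seated (0012 m along, 1 mm across the seat frame). I'll re-measure the angles with consistent heights and work out the approach to the dial.

```bash
python3 - <<'E'
import re
s=open('cr.py').read()
s=s.replace("[pd[0],pd[1],p[2]]","[pd[0],pd[1],.03]").replace("np.r_[pd[:2],p[2:]]","np.r_[pd[:2],.03,p[3:]]")
open('cr.py','w').write(s)
E
python3 cr.py w10.png; python3 - <<'E'
from to import *; from tc import level
p=np.load('modp.npy'); report(np.r_[p[:2],.075],level(p[3])) 
E
```

```text
mod [0.516  0.2633 0.024  0.3254 0.    ] 0.035
dial xy [0.5164 0.2634 0.03   0.317  0.    ] 0.024
rel seat [ 0.0009  0.0008 -0.006 ] yaw-err 0.00836875423159067
pointer -1.599 line dir -1.521 1248
flag 0.665 0.0242 491
{'time': 16.6, 'qpos': [0.385, -0.1081, 1.9791, -0.001, 1.2739, 1.6413], 'tcp_pos': [0.4651, 0.246, 0.1757], 'tcp_rot': [0.9876, 0.1567, -0.0015, 0.0008], 'contact_force': [0.0692, -0.4004, -0.6775], 'finger_gap': 0.0854, 'grip_force': 0.0}
shift [ 0.0545 -0.0008  0.1005] rot [ 0.0012  0.0032 -0.0106]
```

```bash
python3 -m inch '0.027 -0.0004 0.01 0 0 -0.005 0.0854; 0.0275 -0.0004 0.02 0 0 -0.005 0.0854; 0 0 0.03 0 0.003 0 0.0854; 0 0 0.025 0 0 0 0.07; 0 0 0.0155 0 0 0 0.06; 0 0 0 0 0 0 0.05; 0 0 0 0 0 0 0.05; 0 0 0 0 0 0 0.05'; python3 - <<'E'
from to import *; from tc import level
p=np.load('modp.npy'); report(np.r_[p[:2],.075],level(p[3])) 
E
```

```text
time: 17.4
tcp_pos: [0.5184, 0.2644, 0.0786]
tcp_rot: [0.987, 0.162, 0.003, -0.0]
contact_force: [1.0, -0.7, -0.3]
finger_gap: 0.0498
grip_force: 0.0
{'time': 17.4, 'qpos': [0.38, 0.1158, 1.9306, -0.0013, 1.0895, 1.6264], 'tcp_pos': [0.5184, 0.2644, 0.0786], 'tcp_rot': [0.9868, 0.1618, 0.0029, -0.0001], 'contact_force': [1.0402, -0.7384, -0.3265], 'finger_gap': 0.0498, 'grip_force': 0.0}
shift [-0.0022  0.0003  0.0036] rot [ 0.0008 -0.0057 -0.0004]
```

```bash
python3 -m inch '-0.001 0 0.0015 0 0 0 0.045; 0 0 0 0 0 0 0.04; 0 0 0 0 0 0 0.03; 0 0 0 0 0 0 0.03; 0 0 0 0 0 0 0.03; 0 0 0 0 0 0 0.03' 25; python3 - <<'E'
from to import *; from tc import level
p=np.load('modp.npy'); report(np.r_[p[:2],.075],level(p[3])) 
E
```

```text
time: 18.0
tcp_pos: [0.5167, 0.2636, 0.0763]
tcp_rot: [0.987, 0.162, 0.002, 0.0]
contact_force: [-1.5, -2.6, 5.7]
finger_gap: 0.0369
grip_force: 25.4
{'time': 18.0, 'qpos': [0.3798, 0.1162, 1.9346, -0.0017, 1.0874, 1.6265], 'tcp_pos': [0.5167, 0.2636, 0.0763], 'tcp_rot': [0.9868, 0.1617, 0.0018, 0.0004], 'contact_force': [-1.4534, -2.6348, 5.6559], 'finger_gap': 0.0369, 'grip_force': 25.3954}
shift [-0.0004  0.0001  0.0013] rot [ 0.0013 -0.0035 -0.0005]
```

```bash
python3 -m inch '0 0 -0.001 0 0 -0.05 0.03; 0 0 0 0 0 -0.13 0.03; 0 0 0 0 0 -0.14 0.03; 0 0 0 0 0 -0.14 0.03; 0 0 0 0 0 -0.14 0.03; 0 0 0 0 0 -0.14 0.03; 0 0 0 0 0 -0.14 0.03; 0 0 0 0 0 -0.14 0.03'; python3 -m inch '0 0 0 0 0 -0.14 0.03; 0 0 0 0 0 -0.14 0.03; 0 0 0 0 0 -0.14 0.03; 0 0 0 0 0 -0.14 0.03; 0 0 0 0 0 -0.14 0.03; 0 0 0 0 0 -0.14 0.03; 0 0 0 0 0 -0.14 0.03; 0 0 0 0 0 0 0.03'; python3 -m inch '0 0 0 0 0 -0.14 0.03; 0 0 0 0 0 -0.06 0.03; 0 0 0 0 0 0 0.03;0 0 0 0 0 0 0.03'; python3 - <<'E'
from to import *; from tc import level
p=np.load('modp.npy'); report(np.r_[p[:2],.075],level(p[3]+2.2)) 
E
```

```text
time: 18.8
tcp_pos: [0.5161, 0.264, 0.0763]
tcp_rot: [0.781, 0.625, 0.001, 0.0]
contact_force: [-1.5, 0.4, 1.8]
finger_gap: 0.0371
grip_force: 25.6
time: 19.6
tcp_pos: [0.5156, 0.2637, 0.0763]
tcp_rot: [0.397, 0.918, 0.0, 0.001]
contact_force: [-2.4, 0.3, 4.1]
finger_gap: 0.037
grip_force: 25.7
time: 20.0
tcp_pos: [0.5156, 0.2636, 0.0763]
tcp_rot: [0.305, 0.952, -0.0, 0.001]
contact_force: [-4.5, -0.6, 5.0]
finger_gap: 0.0367
grip_force: 25.8
{'time': 20.0, 'qpos': [0.3803, 0.1156, 1.9354, -0.0009, 1.0898, -0.5703], 'tcp_pos': [0.5156, 0.2636, 0.0763], 'tcp_rot': [0.305, 0.9524, -0.0, 0.0006], 'contact_force': [-4.4771, -0.6498, 5.0309], 'finger_gap': 0.0367, 'grip_force': 25.8431}
shift [-0.0008  0.0003  0.0013] rot [ 0.0003  0.0011 -0.0036]
```

```bash
python3 -m inch '0 0 0 0 0 0 0.05; 0 0 0 0 0 0 0.06; 0 0 0 0 0 0 0.07; 0 0 -0.02 0 0 0 0.0854; -0.01 0 -0.03 0 0 0 0.0854; -0.02 0 -0.03 0 0 0 0.0854; -0.02 0 -0.02 0 0 0 0.0854; 0 0 0 0 0 0 0.0854'; python3 -m inch '0 0 0 0 0 0 0.0854; 0 0 0 0 0 0 0.0854'; python3 cr.py w11.png;python3 cr.py w12.png; python3 -c "
import cv2,numpy as np
a=cv2.imread('pics/r_w12.png');b=cv2.imread('pics/w12.png')
cv2.imwrite('pics/c12.png',np.hstack([cv2.resize(a,(400,200)),cv2.resize(b,(400,250))[:200]]) if 0 else np.vstack([cv2.resize(a,(640,320)),cv2.resize(b,(448,280))[:, :448].copy() if 0 else cv2.copyMakeBorder(cv2.resize(b,(448,280)),0,0,0,192,0)]))"
```

```text
time: 20.8
tcp_pos: [0.5606, 0.2344, 0.1809]
tcp_rot: [0.305, 0.952, 0.003, 0.005]
contact_force: [-0.4, 0.2, 0.3]
finger_gap: 0.0856
grip_force: 0.0
time: 21.0
tcp_pos: [0.5553, 0.2347, 0.1743]
tcp_rot: [0.303, 0.953, -0.001, -0.0]
contact_force: [-1.2, 0.5, -0.1]
finger_gap: 0.0855
grip_force: 0.0
mod [0.5157 0.2638 0.0274 0.3315 0.    ] 0.022
dial xy [0.5146 0.264  0.03   0.317  0.    ] 0.053
rel seat [ 0.0007  0.0014 -0.0026] yaw-err 0.014459705395109879
pointer 0.531 line dir 0.671 1009
flag 0.606 0.0252 385
mod [0.5157 0.2638 0.0275 0.3323 0.    ] 0.023
dial xy [0.5149 0.264  0.03   0.317  0.    ] 0.03
rel seat [ 0.0008  0.0014 -0.0025] yaw-err 0.015293106722589433
pointer 0.555 line dir 0.669 1014
flag 0.613 0.0251 388
```

View pics/c12.png

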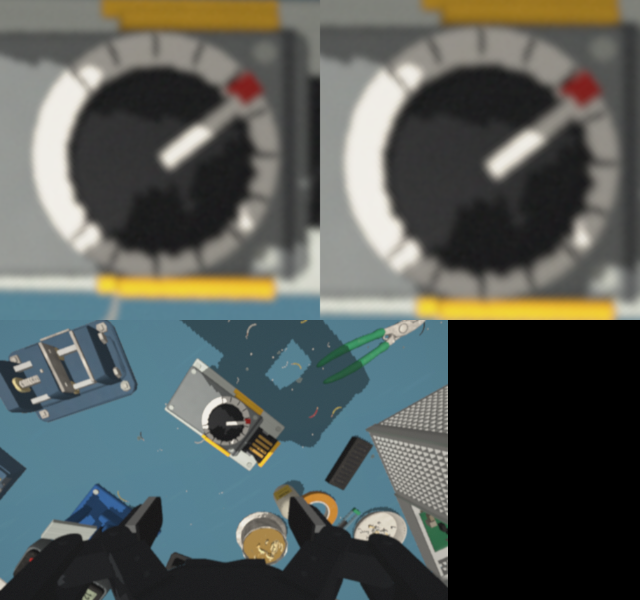

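The view shows the module lying flat in the cradle between the yellow walls, plug at the end stop. The pointer line runs from the centre (160,160) towards the red flag at (245,88). One more numeric reading from a different viewpoint.

```bash
python3 -m inch '0.02 0.03 -0.02 0 0 0.1 0.0854; 0 0.02 -0.02 0 0 0.1 0.0854; 0 0 0 0 0 0 0.0854; 0 0 0 0 0 0 0.0854'; python3 cr.py w13.png;  python3 -m inch '0 -0.04 0 0 0 0 0.0854; 0 -0.04 0 0 0 0 0.0854;  0 -0.03 0 0 0 0 0.0854; 0 0 0 0 0 0 0.0854; 0 0 0 0 0 0 0.0854'; python3 cr.py w14.png
```

```text
time: 21.7
tcp_pos: [0.5707, 0.2859, 0.2163]
tcp_rot: [0.396, 0.918, 0.0, 0.001]
contact_force: [0.1, -0.0, -0.7]
finger_gap: 0.0851
grip_force: 0.0
mod [0.5157 0.2633 0.0264 0.3356 0.    ] 0.027
dial xy [0.5155 0.2648 0.03   0.317  0.    ] 0.032
rel seat [ 0.0007  0.001  -0.0036] yaw-err 0.018614136221642874
pointer 0.564 line dir 0.672 1379
flag 0.604 0.0235 417
time: 22.35
tcp_pos: [0.49, 0.2097, 0.2156]
tcp_rot: [0.397, 0.918, 0.0, 0.001]
contact_force: [0.2, 0.1, 0.2]
finger_gap: 0.0855
grip_force: 0.0
mod [0.5155 0.2637 0.027  0.3343 0.    ] 0.023
dial xy [0.5143 0.2637 0.03   0.317  0.    ] 0.048
rel seat [ 0.0006  0.0013 -0.003 ] yaw-err 0.01734898191759454
pointer 0.535 line dir 0.669 576
flag 0.594 0.0263 263
```

```bash
python3 - <<'E'
import cv2,numpy as np
n=256;g=np.linspace(.032,-.032,n);X,Y=np.meshgrid(-g,g);r=np.hypot(X,Y)
for f in('w10','w11','w12','w13','w14'):
    a=cv2.imread(f'pics/r_{f}.png');b=a[:,n:];a=a[:,:n]
    h=cv2.cvtColor(a,cv2.COLOR_BGR2HSV)
    for th in(75,90):
        w=((h[...,2]>th)&(r<.0172)).astype(np.uint8); _,l,s,c=cv2.connectedComponentsWithStats(w); i=1+np.argmax(s[1:,4]); q=l==i
        xy=np.c_[X[q],Y[q]]; d=xy.mean(0); v=np.linalg.svd(xy-d)[2][0]; v=v*np.sign(v@d); off=d[1]*v[0]-d[0]*v[1]
        print(f,th,'dir',round(np.arctan2(v[1],v[0]),3),'off mm',round(off*1e3,2),'len',round(np.ptp(xy@v)*1e3,1),'wid',round(4*(xy@[-v[1],v[0]]).std()*1e3,1),end=' ')
    # ring: bright pixels at z=.041 plane, fit outer circle edge by light/grey mask
    h=cv2.cvtColor(b,cv2.COLOR_BGR2HSV).astype(int); w=((h[...,0]<8)|(h[...,0]>172))&(h[...,1]>120)&(h[...,2]>70)&(r>.018)&(r<.031)
    d=np.array([X[w].mean(),Y[w].mean()]); v=np.array([np.cos(.66),np.sin(.66)]); o=d[1]*v[0]-d[0]*v[1]
    print('flag',round(np.arctan2(d[1],d[0]),3),'flag perp mm',round(o*1e3,2))
E
```

```text
w10 75 dir -1.518 off mm -0.72 len 17.9 wid 6.4 w10 90 dir -1.517 off mm -0.73 len 17.6 wid 5.9 flag 0.664 flag perp mm 0.1
w11 75 dir 0.672 off mm -1.12 len 17.8 wid 5.9 w11 90 dir 0.67 off mm -1.12 len 17.4 wid 5.4 flag 0.607 flag perp mm -1.35
w12 75 dir 0.671 off mm -0.92 len 17.9 wid 5.9 w12 90 dir 0.669 off mm -0.9 len 17.6 wid 5.4 flag 0.615 flag perp mm -1.12
w13 75 dir 0.675 off mm -0.93 len 19.2 wid 7.0 w13 90 dir 0.674 off mm -0.91 len 19.0 wid 6.3 flag 0.603 flag perp mm -1.34
w14 75 dir 0.675 off mm -1.35 len 16.7 wid 5.1 w14 90 dir 0.671 off mm -1.32 len 16.5 wid 4.4 flag 0.595 flag perp mm -1.71
```

```bash
python3 -c "
from bench import robot
print(robot.sign_off())"
```

```text
the job is handed in; nothing more can be done
None
```

I handed the job in at about 22 s: the module lies flat in the yellow cradle with its plug at the end stop, and the dial pointer is within about 0.03 rad of the red flag; while being pulled out, the module's tail pressed on the parts tray's standing lid with about 36 N, and I did not check whether the lid moved.

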